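# Spread a snap ring over a pump's axle stub

## Robot

A 7-joint arm with a two-finger parallel gripper is mounted at the origin on the work surface. World frame = base frame: x ahead of the robot, y to its left, z up, the work surface at z = 0. Lengths are in m, angles in rad, forces in N, time in s.
With the tool pointing down it reaches from about 0.35 to 0.9 m from the base axis. Payload 8.1 kg.
Tool frame: the origin (TCP) lies midway between the tips of the shut fingers; the grasp point (between the pads) lies 19 mm behind it; z points along the fingers, y is the line along which they close (so a half turn about z gives the same grasp; the last joint's range is limited). The gripper opens to 92 mm and grips with 3 to 60 N. Pads are 19 mm wide; open, the fingers measure 130 mm over their backs; the gripper's body (75 mm by 190 mm) begins 47 mm behind the grasp point.
Start: joints at [1.044, 0.434, 0.025, 1.573, -0.012, 1.134, -0.075], TCP at [0.257, -0.57, 0.227] pointing down, gripper open.
Joint ranges: [-2.62, 2.62], [-0.44, 2.09], [-1.27, 1.32], [0.08, 2.57], [-1.32, 4.46], [0.12, 2], [-2.74, 2.74]. Speed limits (rad/s): [2.22, 2.22, 3.01, 3.01, 3.14, 3.14, 3.14].

## Interface

Orientations are given as a rotation vector (axis times angle).
In Python, from cell import arm gives the robot as it stands.
- The arm moves only by the tool carry_out, never from a script. Its arguments are lists of equal length, an entry for each row: "claw": the finger opening in cm, from 0 to 9.18; "delta_pos": the shift along the tool's x, y, z in cm, a list of three; "angular": the turn, a rotation vector about the tool's x, y, z in rad, a list of three. In form: {"claw": [claw, ...], "delta_pos": [[dx, dy, dz], ...], "angular": [[ax, ay, az], ...]}. A call has 1 to 20 rows; each row shifts and turns the commanded pose from where the row before left it, along the tool's axes as they then stand; what a row does not reach is not made up. A row lasts 1/10 s, in which the tool goes at most 50 mm and 8.59 degrees, less where a joint would pass 70% of its speed; a pose out of reach is approached as far as the arm can. A call with a gripper value outside its range is refused whole. The fingers move at their own pace and stop on an object; "force" is the grip in N (left out, the last holds). Time passes only in rows, so rows that do not move let the fingers close. It gives the time, the measured TCP pose, the force, the opening and the grip force at its end, in the units of the state.
- arm.observe(): the state, without advancing time (a new reading comes with each control period).
- arm.get_image(name): name is "side" or "top"; returns a dict with "frame" (480x640x3 uint8, red, green, blue), "mtx" (3x3 intrinsics, pixels), "T" (4x4, takes a point from camera to world coordinates). Camera axes: x right, y down, z forward; pixel columns grow to the right and rows downward; lengths in m; the calibration is good to about 2 mm. A picture is of the moment at which its call begins. There is no depth.
- arm.sign_off(): hands the job in; it is judged then, once.
Trained networks look in a picture, given as the dict that the camera call returned (one of the last four; its "shot" number tells which), for a name from the list of things; names that differ only in an ending like _2 or _b are one class to them, and where a whole thing is asked for, a point or a joint stands for the part that bears it (a point fixed in the world has none). Each returns a list of dicts, best first, with "conf" (0 to 1); they miss things now and then, are a little off and sometimes report something else, mostly with a low value. They report only what shows in the picture. A call takes as long as a camera call.
- arm.look_for(label, picture): "centre" ([column, row] as shares, 0 to 1, of the picture: columns of its width, rows of its height, amid what is visible of it).
- arm.trace(label, picture): "region" (480x640 bool, what is visible of it) and "centre" ([column, row] as shares, 0 to 1, of the picture: columns of its width, rows of its height, amid what is visible of it).
- arm.place_of(label, picture): "centre" ([column, row] as shares, 0 to 1, of the picture: columns of its width, rows of its height: a listed point, or the origin of a listed thing).
The state is a dict: "clock": time; "joints": joint angles; "dq": joint speeds; "joint_efforts": joint torques, N m; "position": TCP position; "ee_rot": TCP orientation; "force": force on the tool from outside, world axes, zero at the start; "ft_torque": the same for the moment, N m; "width": opening from 0.0 (shut) to 1.0 (fully open); "gripper_force": force on a finger pad.
Only numpy, scipy, OpenCV 4.12 (cv2) and the standard library are available. Lean on these libraries where they do the work, as an engineer would, in place of code of your own. Each camera call takes 0.05 s, during which the arm holds its last target. There are 200 camera calls.

## Task

Squeeze the snap ring pliers by their handles, lift them off their rest, and bring the fully spread ring straight down over the axle stub of the pump head that has no ring yet, until it lies level in line with the groove at the foot of the stub. Finish holding it there: the handles still fully squeezed in the gripper, the ring still spread around the stub, nothing let go. Do not ram the pump, and leave the finished pump head and the glassware and syringe alone.

Things in the scene. Friction and masses are not known exactly. Their poses are not given: they have to be found in the camera images.
- pliers: snap ring pliers, about 0.2 kg, upright, tips down, in their rest. Origin on the pivot, 80 mm above the bench in the rest; z up, y = line along which the two black handles are squeezed together (they move mirrored), x from the tips towards the ring's centre. Steel cross-bar 14 x 100 x 8 mm along y, centred on the origin, lies in the rest with 1.5 mm play and lifts straight out
- handle_grip (a point): where to grip: midway between the handles, 70 mm above the pliers' origin, fingers down, closing along the pliers' y. Handles: upright black bars 16 mm wide (x), 28 to 90 mm above the origin; over their outer faces at this height 58 mm relaxed, 34 mm fully squeezed
- ring_center (a point): centre, at mid-thickness, of the dark steel snap ring, a split ring 4 mm thick fixed level on the pliers' tips; 27 mm along +x and 60 mm below the pliers' origin (130 mm below handle_grip). Fully spread its inside is 45 mm across, outside 55 mm; relaxed, the inside is about 36 mm and does not pass over the stub
- handle_left (a joint): squeeze of both handles: 0 = relaxed, 0.17 rad = at the stop, ring fully spread. A spring opens them: each handle needs about 4 N to start and 11 N at the stop, at handle_grip; 20 to 30 N of grip holds the stop firmly
- rest: fixed pliers rest: white base 70 x 120 x 8 mm and two aluminium posts, 46 mm either side of the middle (its y), up to 81 mm high, that carry the cross-bar; origin under the middle, on the bench; same axes as the pliers when they stand in it
- bare_pump: the fixed pump head WITHOUT a ring: black foot 110 mm across and 18 mm high, white hub 72 mm across up to 50 mm high, and on it an upright steel axle stub 40 mm across whose chamfered end is 84 mm above the bench. Origin under the middle, on the bench; z up
- bare_pump_groove (a point): centre of the bare pump's ring groove on the stub's axis, 53.5 mm above the bench; the groove (35 mm across) runs from the hub's face at 50 mm to 57 mm height
- finished_pump: the fixed pump head that already has its dark ring in the groove, otherwise the same; leave alone. The two pump heads may be in either place
- bottle: closed glass bottle with a blue cap, 86 mm across, 170 mm high; leave alone
- beaker: glass beaker, 70 mm across, 75 mm high; leave alone
- syringe: white plastic syringe lying on the bench, about 170 mm long, 38 mm across its flange; origin under its middle; leave alone

How it is judged:
On the way, in this order (a step that is already met when the one before it is completed fails the run):
1. the pliers are lifted clear of their rest, held by the fingers (contact force between the fingers and pliers above 1 N and contact force between pliers and rest below 0.1 N and z of ring_center in the frame of rest above 0.035 m), for 0.1 s.
2. the ring, spread, is above the end of the bare stub and centred on it (horizontal distance between ring_center and bare_pump_groove below 0.008 m and z of ring_center in the frame of bare_pump_groove above 0.03 m and value of joint handle_left above 0.135 rad), for 0.1 s.
At the end, for the whole second after the job is handed in: the ring surrounds the bare stub (centres within 5 mm sideways), its mid-thickness is within 3.5 mm of the groove's middle height, it is level within 0.12 rad, and the fingers still hold the pliers still with the handles squeezed beyond 0.135 of 0.17 rad (horizontal distance between ring_center and bare_pump_groove below 0.005 m and z of ring_center in the frame of bare_pump_groove between -0.0035 and 0.0035 m and angle between ring_center's own z axis and vertical below 0.12 rad and value of joint handle_left above 0.135 rad and contact force between the fingers and pliers above 5 N and linear speed of pliers below 0.02 m/s); the arm keeps its last pose, push and grip.
It fails at once if the bare pump is rammed with more than 40 N (contact force between pliers and bare_pump above 40 N).
It fails at once if the finished pump is bumped by the pliers or the robot (contact force between any of pliers, the arm, the fingers and finished_pump above 3 N).
It fails at once if glassware or syringe moved more than 30 mm (distance of any of bottle, beaker, syringe from where it was at the start of the episode above 0.03 m).
It also fails if it takes over 46 s, if anything falls off the work surface, if the arm or the gripper's body presses on something with over 40 N, if the wrist force passes 120 N, or if a joint passes its speed limit or range.

## Working session

There is one attempt and no reset: what is moved stays moved. The work goes in short steps, Python scripts to look and compute and a tool call to move; the robot and the scene stay as the last step left them, time stands still between calls to the robot, and variables do not carry over. Pictures are saved under pics/ and viewed, at most 10 in all, crops included, and the job is handed in when it is done.

Besides the shell and the picture viewer there is one more tool, called after ">>>" as name(argument=value, ...) on one line, values as JSON. carry_out: Moves the arm, as the interface text tells. Its arguments: {"type":"object","properties":{"claw":{"type":"array","items":{"type":"number"}},"delta_pos":{"type":"array","items":{"type":"array","items":{"type":"number"}}},"angular":{"type":"array","items":{"type":"array","items":{"type":"number"}}},"force":{"type":"number"}},"required":["claw","delta_pos","angular"]}

```bash
mkdir -p pics; cat > h.py <<'E'
import numpy as np, cv2
from cell import arm
W=np.array([640,480])
def px(p,P):
    p=np.atleast_2d(p);T=np.linalg.inv(P["T"]);c=p@T[:3,:3].T+T[:3,3];u=c@np.array(P["mtx"]).T
    return u[:,:2]/u[:,2:]
def ray(uv,P):
    T=np.array(P["T"]);d=T[:3,:3]@np.linalg.solve(np.array(P["mtx"]),[uv[0],uv[1],1]);return T[:3,3],d
def atz(uv,P,z):
    o,d=ray(uv,P);return o+d*(z-o[2])/d[2]
def tri(l):
    A=np.zeros((3,3));b=np.zeros(3)
    for uv,P in l:
        o,d=ray(uv,P);d=d/np.linalg.norm(d);M=np.eye(3)-np.outer(d,d);A+=M;b+=M@o
    return np.linalg.solve(A,b)
E
python3 - <<'E'
from h import *
np.set_printoptions(precision=4,suppress=True)
S=arm.get_image("side");T=arm.get_image("top")
for n,P in(("side",S),("top",T)):
    cv2.imwrite(f"pics/{n}0.png",P["frame"][...,::-1]); print(n,np.array(P["T"]),np.array(P["mtx"])[0])
for l in "pliers handle_grip ring_center rest bare_pump bare_pump_groove finished_pump bottle beaker syringe".split():
    for n,P in(("side",S),("top",T)):
        r=arm.place_of(l,P); print(l,n,[(np.round(np.array(a["centre"])*W,1).tolist(),round(a["conf"],2)) for a in r[:3]])
s=arm.observe();print(s)
E
```

```text
side [[-0.8571 -0.2818  0.4312  0.2315]
 [-0.5146  0.5063 -0.692   0.6552]
 [-0.0233 -0.815  -0.5789  0.6134]
 [ 0.      0.      0.      1.    ]] [463.1211   0.     314.9098]
top [[ 0.0118 -0.9857  0.168   0.4452]
 [-0.9999 -0.0122 -0.0015  0.0713]
 [ 0.0035 -0.1679 -0.9858  0.9687]
 [ 0.      0.      0.      1.    ]] [434.5539   0.     316.0628]
pliers side [([434.2, 198.5], 0.84)]
pliers top [([464.8, 302.3], 0.69)]
handle_grip side [([434.1, 173.8], 0.57), ([240.6, 456.6], 0.39)]
handle_grip top [([475.4, 302.8], 0.65)]
ring_center side [([419.3, 223.7], 0.9)]
ring_center top [([446.2, 295.2], 0.71)]
rest side [([433.4, 230.3], 0.89)]
rest top [([452.0, 302.7], 0.56)]
bare_pump side [([343.8, 285.4], 0.62)]
bare_pump top [([330.7, 267.9], 0.93)]
bare_pump_groove side [([348.8, 264.6], 0.93), ([349.7, 197.3], 0.64)]
bare_pump_groove top [([333.7, 263.1], 0.59)]
finished_pump side [([287.2, 372.3], 0.87)]
finished_pump top [([225.7, 275.5], 0.64)]
bottle side [([238.0, 456.4], 0.59)]
bottle top [([156.4, 287.6], 0.73)]
beaker side [([347.7, 199.1], 0.65), ([264.1, 268.8], 0.41)]
beaker top [([458.7, 203.7], 0.82)]
syringe side [([263.4, 268.5], 0.91)]
syringe top [([226.7, 274.2], 0.19)]
{'clock': 1.1, 'joints': array([ 1.0444,  0.4345,  0.025 ,  1.5732, -0.0116,  1.134 , -0.0751]), 'dq': array([ 0.0001,  0.0006,  0.0007, -0.0008, -0.0017, -0.0003,  0.0001]), 'joint_efforts': array([  0.0015, -66.7678,   0.9846, -31.4805,  -0.0606,   0.033 ,
         0.    ]), 'position': array([ 0.257 , -0.5697,  0.2268]), 'ee_rot': array([ 3.0713,  0.6607, -0.    ]), 'force': array([0.2455, 0.3538, 0.6577]), 'ft_torque': array([-0.0617, -0.0077, -0.0095]), 'gripper_force': 0.0, 'width': 1.0001942659384877}
```

View pics/side0.png

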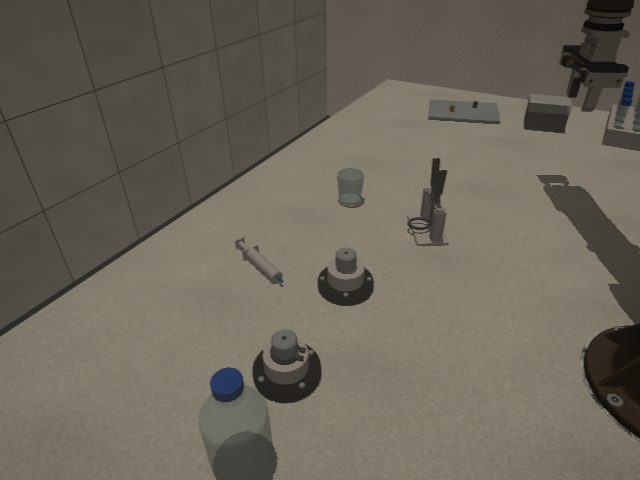

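View pics/top0.png

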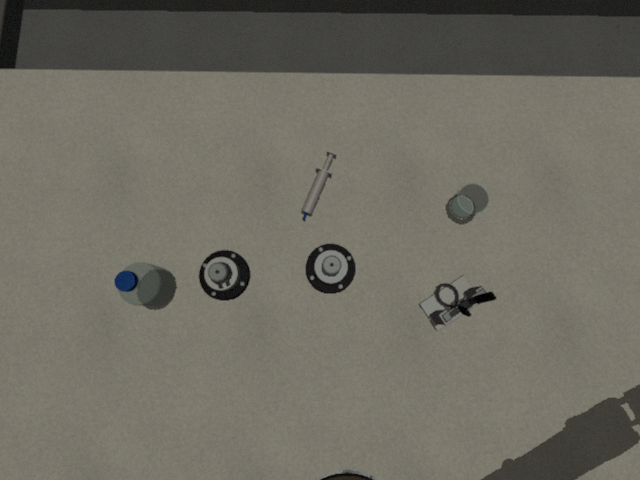

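The side view shows pliers at (434,198), one pump at (346,275) and another with ring-like lugs at (287,365). The top view shows pumps at (331,268) and (225,275), and the pliers and rest at (455,303). I'll zoom in to check which pump is bare and measure.

```bash
python3 - <<'E'
from h import *
np.set_printoptions(precision=4,suppress=True)
S=arm.get_image("side");T=arm.get_image("top")
def crop(P,x,y,w,h):return cv2.resize(P["frame"][y:y+h,x:x+w,::-1],(400,300),interpolation=cv2.INTER_CUBIC)
im=np.vstack([np.hstack([crop(S,290,235,108,81),crop(S,230,320,108,81)]),np.hstack([crop(S,380,150,120,90),crop(T,400,260,112,84)])])
im=np.clip(im*1.8,0,255).astype(np.uint8);cv2.imwrite("pics/z.png",im)
c=lambda a:np.array(a["centre"])*W
for i in range(1):
  for l,z in(("bare_pump_groove",.0535),("bare_pump",0),("ring_center",.02),("pliers",.08),("handle_grip",.15),("rest",0)):
    a=c(arm.place_of(l,S)[0]);b=c(arm.place_of(l,T)[0])
    print(l,"tri",tri([(a,S),(b,T)]),"side",atz(a,S,z),"top",atz(b,T,z))
# foot ellipse of bare pump: trace outline
for n,P in(("side",S),("top",T)):
  for l in("bare_pump","finished_pump","ring_center","pliers","rest"):
    r=arm.trace(l,P)
    if r:
      m=r[0]["region"].astype(np.uint8);k=max(cv2.findContours(m,0,1)[0],key=cv2.contourArea)
      print(n,l,r[0]["conf"],cv2.boundingRect(k),cv2.fitEllipse(k))
E
```

```text
bare_pump_groove tri [0.5498 0.0311 0.0516] side [0.5478 0.0329 0.0535] top [0.5504 0.0315 0.0535]Traceback (most recent call last):
  File "<stdin>", line 10, in <module>
IndexError: list index out of range
```

View pics/z.png

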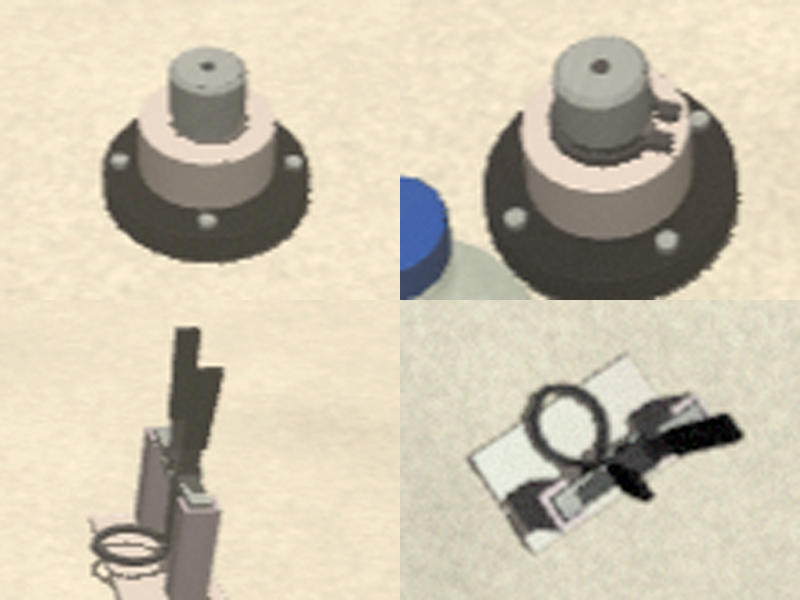

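The crops show the bare pump (plain stub, top hole at about (346,253) in the side view) and the finished pump with ring lugs at (287,340). The pliers stand upright in the rest, with the ring on the side away from the robot. Next is a precise fit.

```bash
cat > fit.py <<'E'
from h import *
from scipy.optimize import minimize
np.set_printoptions(precision=4,suppress=True)
S=arm.get_image("side");T=arm.get_image("top")
c=lambda a:np.array(a["centre"])*W
for l,z in(("bare_pump_groove",.0535),("bare_pump",0),("ring_center",.02),("pliers",.08),("handle_grip",.15),("rest",0)):
  g=[(c(r[0]),P) for P in(S,T) for r in[arm.place_of(l,P)] if r]
  print(l,"tri" if len(g)>1 else "one",tri(g) if len(g)>1 else "",[atz(a,P,z) for a,P in g])
th=np.linspace(0,2*np.pi,60)
def cyl(x,y,r,z0,z1):return np.vstack([np.c_[x+r*np.cos(th),y+r*np.sin(th),0*th+z] for z in(z0,z1)])
def fill(parts,P,k=4):
    m=np.zeros((480*k,640*k),np.uint8)
    for p in parts: cv2.fillConvexPoly(m,cv2.convexHull(np.round((px(p,P)+.5)*k-.5).astype(np.int32)),1)
    return cv2.resize(m.astype(np.float32),(640,480),interpolation=cv2.INTER_AREA)
# pump
def pump(q):return [cyl(q[0],q[1],.055,0,.018),cyl(q[0],q[1],.036,.018,.05),cyl(q[0],q[1],.02,.05,.084)]
for P,n in((S,"side"),(T,"top")):
    r=arm.trace("bare_pump",P)
    if not r: print("no trace",n);continue
    m=r[0]["region"].astype(np.float32)
    f=lambda q:np.abs(fill(pump(q),P)-m).sum()
    o=minimize(f,[.55,.031],method="Nelder-Mead",options=dict(initial_simplex=[[.55,.031],[.56,.031],[.55,.041]],xatol=1e-4))
    print("pump",n,o.x,o.fun,m.sum())
# hole in stub end
for P,n in((S,"side"),(T,"top")):
    u=px([.55,.0315,.084],P)[0];x,y=np.round(u).astype(int);g=cv2.cvtColor(P["frame"],cv2.COLOR_RGB2GRAY)[y-6:y+7,x-6:x+7].astype(float)
    w=np.clip(np.median(g)-12-g,0,None); 
    yy,xx=np.mgrid[y-6:y+7,x-6:x+7]; k=np.hypot(xx-u[0],yy-u[1])<5;w=w*k
    if w.sum(): h=np.array([(w*xx).sum(),(w*yy).sum()])/w.sum();print("hole",n,h,atz(h,P,.084))
E
python3 fit.py
python3 - <<'E'
from h import *
T=cv2.imread("pics/top0.png",0);S=cv2.imread("pics/side0.png",0)
print(T[258:273,322:342]);print(S[246:262,336:357])
E
```

```text
bare_pump_groove tri [0.5455 0.0352 0.054 ] [array([0.5451, 0.0344, 0.0535]), array([0.5463, 0.0354, 0.0535])]
bare_pump tri [0.5483 0.035  0.    ] [array([0.546 , 0.0343, 0.    ]), array([0.5504, 0.0359, 0.    ])]
ring_center tri [ 0.49   -0.2086  0.0259] [array([ 0.4914, -0.2178,  0.02  ]), array([ 0.4915, -0.21  ,  0.02  ])]
pliers tri [ 0.4718 -0.2309  0.0823] [array([ 0.4765, -0.233 ,  0.08  ]), array([ 0.4681, -0.233 ,  0.08  ])]
handle_grip tri [0.5263 0.2706 0.0072] [array([0.4592, 0.362 , 0.15  ]), array([0.5118, 0.2397, 0.15  ])]
rest tri [ 0.4664 -0.2294 -0.0015] [array([ 0.4628, -0.2285,  0.    ]), array([ 0.4696, -0.2279,  0.    ])]
pump side [0.5506 0.0385] 128.3125 2289.0
pump top [0.545  0.0376] 64.6875 1935.0
hole side [345.5746 252.4737] [0.5488 0.0388 0.084 ]
hole top [332.     263.8581] [0.5469 0.0367 0.084 ]
[[130 123 108  89  91 110 117 115 115 119 117 117 117 114 104  92 100 125
  130 128]
 [130 113  88  94 111 115 119 116 116 117 116 118 119 116 116 107  91 104
  123 128]
 [123 101  85 109 114 118 118 119 118 119 116 114 116 115 118 112  99  86
  109 131]
 [11
[... 1741 characters left out ...]
1 101 101 101 100 100 101  93  88  95 100  99 100 100 101  99
   95  88  91]
 [ 91  92  98 102 101 100 102 101 102 102 101 100 101 100 100 101 101  99
   79  78 107]
 [ 83  90  91  95 100 102 102 103 101 102 100 100 100 101 101  99  98  93
   89  84  98]
 [ 68  81  91  92  94  98 101 101 101 101 101 101 100 101  99  89  89  91
   89  75  93]
 [ 63  64  76  89  93  94  93  81  74  89  96  98  96  92  93  93  91  86
   69  59  90]
 [ 63  59  60  65  79  90  93  93  93  94  94  94  94  94  94  83  75  66
   60  59  88]
 [ 63  59  60  59  62  66  68  74  82  86  86  82  79  78  73  65  62  60
   58  58  87]
 [ 63  58  59  60  61  61  62  63  63  62  63  64  63  64  62  61  61  60
   58  57  87]]
```

```bash
cat > fit2.py <<'E'
from h import *
from scipy.optimize import least_squares
np.set_printoptions(precision=4,suppress=True)
T=arm.get_image("top");S=arm.get_image("side")
c=lambda a:np.array(a["centre"])*W
# base bright edges -> corners by approxPoly of bright low-saturation region incl. everything differing from bench, printed for check
for P,n in((T,"top"),(S,"side")):
    for l in("rest","pliers","handle_grip","ring_center"):
        r=arm.trace(l,P)
        if not r:print(n,l,"none");continue
        m=r[0]["region"].astype(np.uint8)
        cv2.imwrite(f"pics/m_{n}_{l}.png",m*255)
        k=max(cv2.findContours(m,0,1)[0],key=cv2.contourArea)
        print(n,l,round(r[0]["conf"],2),int(m.sum()),cv2.convexHull(k)[:,0].tolist() if l!="pliers" else cv2.minAreaRect(k))
x0,y0,w,h=405,262,100,75
im=T["frame"][y0:y0+h,x0:x0+w,::-1]
a=cv2.resize(np.clip(im*1.8,0,255).astype(np.uint8),(800,600),interpolation=cv2.INTER_CUBIC)
cv2.imwrite("pics/topz.png",a)
for l in("pliers","ring_center","handle_grip","rest"):
  for P,n in((T,"top"),(S,"side")):
    r=arm.place_of(l,P);print(l,n,[(c(q),round(q["conf"],2)) for q in r[:2]])
E
python3 fit2.py
```

```text
top rest 0.57 1186 [[435, 295], [449, 307], [449, 309], [447, 323], [445, 325], [439, 329], [437, 329], [435, 327], [427, 317], [421, 307], [421, 303], [422, 302], [433, 295]]
top pliers 0.84 632 ((469.10888671875, 305.410888671875), (48.060298919677734, 31.642183303833008), 5.710593223571777)
top handle_grip 0.89 642 [[452, 286], [483, 291], [491, 293], [493, 294], [494, 295], [494, 298], [493, 299], [469, 315], [447, 320], [446, 320], [444, 319], [443, 317], [440, 302], [440, 300], [451, 286]]
top ring_center 0.55 676 [[449, 285], [482, 290], [491, 292], [494, 295], [495, 297], [495, 298], [494, 299], [469, 315], [448, 320], [446, 320], [444, 318], [437, 296], [437, 291], [438, 288], [441, 285]]
side rest 0.89 1129 [[435, 212], [444, 213], [447, 240], [447, 244], [445, 245], [430, 246], [423, 246], [418, 245], [416, 243], [415, 241], [413, 235], [412, 231], [412, 222], [413, 221], [433, 212]]
side pliers 0.9 775 ((435.3326416015625, 184.89700317382812), (17.871742248535156, 53.703121185302734), 5.04245138168335)
side handle_grip 0.76 857 [[438, 158], [446, 171], [446, 172], [442, 2
[... 153 characters left out ...]
446, 171], [446, 172], [442, 211], [429, 226], [428, 227], [426, 228], [422, 229], [418, 229], [414, 228], [411, 227], [407, 223], [407, 222], [432, 160], [434, 158]]
pliers top [(array([464.512, 301.824]), 0.7), (array([458.176, 207.12 ]), 0.51)]
pliers side [(array([432.384, 198.288]), 0.92)]
ring_center top [(array([446.912, 297.696]), 0.78)]
ring_center side [(array([418.176, 221.52 ]), 0.73), (array([345.6  , 265.296]), 0.65)]
handle_grip top [(array([475.776, 303.408]), 0.74)]
handle_grip side [(array([434.176, 173.184]), 0.8), (array([432.512, 231.216]), 0.41)]
rest top [(array([451.2  , 304.896]), 0.82)]
rest side [(array([436.032, 233.088]), 0.77), (array([287.296, 371.28 ]), 0.56)]
```

View pics/topz.png

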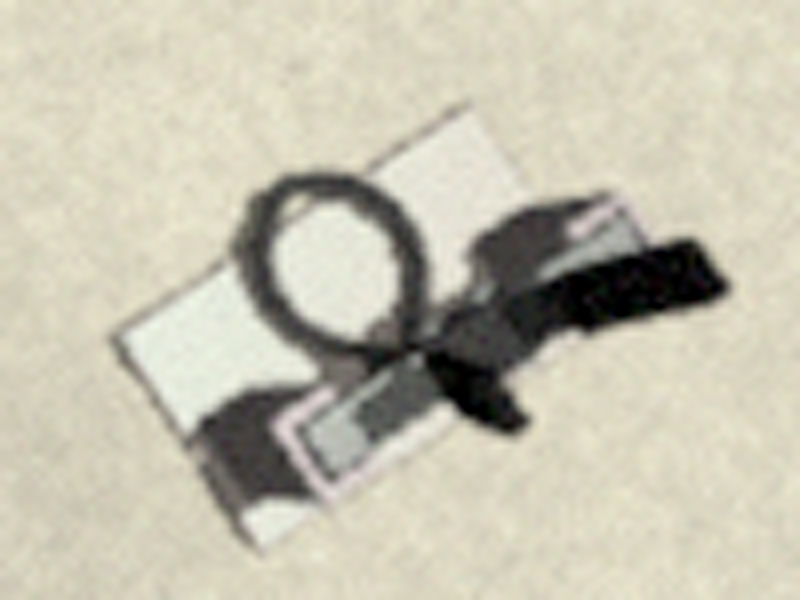

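```bash
cat > m.py <<'E'
from h import *
np.set_printoptions(precision=4,suppress=True)
T=arm.get_image("top")
f=lambda u,v,z:atz((405-.44+u/8,262-.44+v/8),T,z)
A=f(118,335,.008);B=f(470,103,.008);C=f(255,538,.008)
print("AB",np.linalg.norm(A-B),"AC",np.linalg.norm(A-C),"yawAB",np.degrees(np.arctan2(*(A-B)[:2][::-1]))-90,"yawAC",np.degrees(np.arctan2(*(A-C)[:2][::-1])),"mid",(B+C)/2)
b=[f(305,432,.084),f(335,478,.084),f(618,213,.084),f(647,242,.084)]
L=(b[0]+b[1])/2;R=(b[2]+b[3])/2;print("bar",np.linalg.norm(L-R),np.degrees(np.arctan2(*(L-R)[:2][::-1]))-90,(L+R)/2)
print("ring",f(332,266,.02))
for y in(32,34,36):
    r=np.radians(y);print(y,((B+C)/2)[:2]+.027*np.array([np.cos(r),np.sin(r)]))
# model overlay
def model(q,P):
    x,y,r=q;R=np.array([[np.cos(r),-np.sin(r),0],[np.sin(r),np.cos(r),0],[0,0,1]])
    t=np.linspace(0,2*np.pi,40)
    pl=[np.c_[.035*np.array([1,1,-1,-1,1]),.06*np.array([1,-1,-1,1,1]),np.full(5,.008)],
        np.c_[.007*np.array([1,1,-1,-1,1]),.05*np.array([1,-1,-1,1,1]),np.full(5,.084)],
        np.c_[.027+.023*np.cos(t),.023*np.sin(t),0*t+.02]]
    for s in(1,-1): pl.append(np.c_[.008*np.array([1,1,-1,-1,1]),s*np.array([.029,.029,.022,.022,.029]),np.full(5,.15)])
    return [px(p@R.T+[x,y,0],P) for p in pl]
def over(q,P,x0,y0,w,h,fn):
    k=400//w if 0 else 400/w
    im=cv2.resize(np.clip(P["frame"][y0:y0+h,x0:x0+w,::-1]*1.8,0,255).astype(np.uint8),(400,int(h*k)),interpolation=cv2.INTER_CUBIC)
    for l in model(q,P):cv2.polylines(im,[np.round((l-[x0,y0]+.5)*k-.5).astype(np.int32)],False,(0,0,255),1)
    return im
if __name__=="__main__":
    S=arm.get_image("side");q=[.4655,-.2280,np.radians(33.5)]
    m=(B+C)/2;q=[m[0],m[1],np.radians(33.5)]
    cv2.imwrite("pics/ov.png",np.hstack([over(q,T,405,262,100,75,""),over(q,S,385,155,100,75,"")]))
E
python3 m.py
```

```text
AB 0.11860563245371054 AC 0.0647623957651085 yawAB 33.1076512256511 yawAC 33.396969729069255 mid [ 0.4763 -0.2255  0.008 ]
bar 0.09984685982691353 35.323085763517696 [ 0.4685 -0.2304  0.084 ]
ring [ 0.4898 -0.2137  0.02  ]
32 [ 0.4992 -0.2112]
34 [ 0.4986 -0.2104]
36 [ 0.4981 -0.2096]
```

View pics/ov.png

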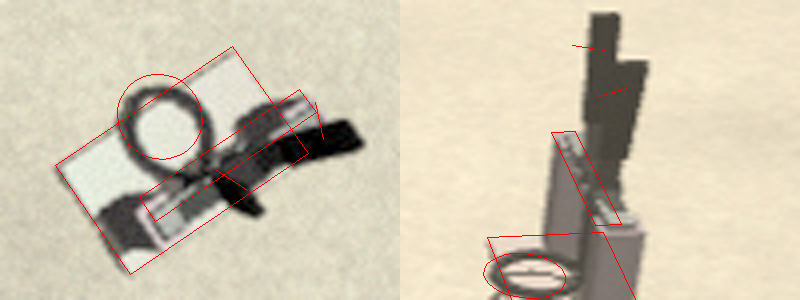

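```bash
cat > m2.py <<'E'
from m import *
import m
def model(q,P):
    x,y,r=q;R=np.array([[np.cos(r),-np.sin(r),0],[np.sin(r),np.cos(r),0],[0,0,1]])
    t=np.linspace(0,2*np.pi,40)
    pl=[np.c_[.007*np.array([1,1,-1,-1,1]),.05*np.array([1,-1,-1,1,1]),np.full(5,.084)],
        np.c_[.027+.023*np.cos(t),.023*np.sin(t),0*t+.02]]
    for s in(1,-1):
      for z in(.15,.17): o=.029+.0+(z-.15)*.17;pl.append(np.c_[.008*np.array([1,1,-1,-1,1]),s*np.array([o,o,o-.01,o-.01,o]),np.full(5,z)])
    return [px(p@R.T+[x,y,0],P) for p in pl]
m.model=model
S=arm.get_image("side")
q=[.468,-.2297,np.radians(34)]
cv2.imwrite("pics/ov2.png",np.hstack([over(q,T,405,262,100,75,""),over(q,S,385,155,100,75,"")]))
E
python3 m2.py
```

```text
AB 0.11860563245371054 AC 0.0647623957651085 yawAB 33.1076512256511 yawAC 33.396969729069255 mid [ 0.4763 -0.2255  0.008 ]
bar 0.09984685982691353 35.323085763517696 [ 0.4685 -0.2304  0.084 ]
ring [ 0.4898 -0.2137  0.02  ]
32 [ 0.4992 -0.2112]
34 [ 0.4986 -0.2104]
36 [ 0.4981 -0.2096]
```

View pics/ov2.png

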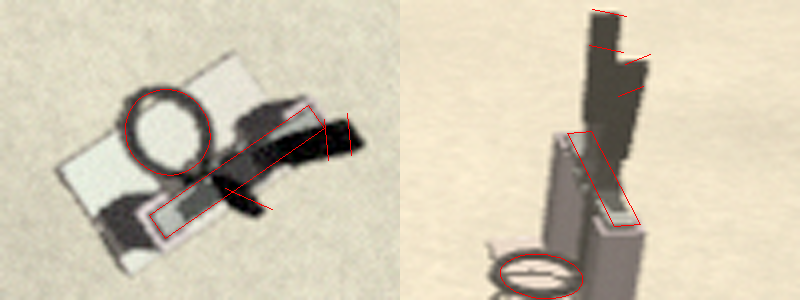

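The model overlay fits: pliers at about (0.469, -0.2285) with yaw 34.5°, bare stub at about (0.548, 0.0377). The two cameras differ by a common 2 mm. I'll approach above the handles.

>>> carry_out(claw=[9.18,9.18,9.18,9.18,9.18,9.18,9.18,9.18,9.18,9.18,9.18,9.18,9.18,9.18,9.18,9.18,9.18,9.18,9.18], delta_pos=[[0,0,0],[0,0,0],[2.45,-1.07,0],[2.45,-1.07,0],[2.45,-1.07,0],[2.45,-1.07,0],[2.45,-1.07,0],[2.45,-1.07,0],[2.45,-1.07,0],[2.45,-1.07,0],[2.45,-1.07,0],[2.45,-1.07,0],[2.45,-1.07,0],[2.45,-1.07,0],[2.45,-1.07,0],[2.45,-1.07,0],[2.45,-1.07,0],[0,0,0],[0,0,0]], angular=[[0,0,-0.089],[0,0,-0.089],[0,0,0],[0,0,0],[0,0,0],[0,0,0],[0,0,0],[0,0,0],[0,0,0],[0,0,0],[0,0,0],[0,0,0],[0,0,0],[0,0,0],[0,0,0],[0,0,0],[0,0,0],[0,0,0],[0,0,0]])

```text
clock: 5.15
position: [0.4693, -0.2291, 0.2268]
ee_rot: [3.0, 0.933, -0.0]
force: [-0.9, -0.2, 0.5]
width: 1.003
gripper_force: 0.0
```

>>> carry_out(claw=[9.18,9.18,9.18,9.18,9.18,9.18,9.18,9.18,9.18,9.18,9.18,9.18,9.18], delta_pos=[[0,0,0.8],[0,0,0.8],[0,0,0.8],[0,0,0.8],[0,0,0.8],[0,0,0.8],[0,0,0.8],[0,0,0.8],[0,0,0.8],[0,0,0.8],[0,0,0.8],[0,0,0.8],[0,0,0]], angular=[[0,0,0],[0,0,0],[0,0,0],[0,0,0],[0,0,0],[0,0,0],[0,0,0],[0,0,0],[0,0,0],[0,0,0],[0,0,0],[0,0,0],[0,0,0]])

```text
clock: 6.45
position: [0.4684, -0.2292, 0.1295]
ee_rot: [-2.999, -0.931, 0.002]
force: [0.1, 0.2, -0.5]
width: 0.997
gripper_force: 0.0
```

>>> carry_out(claw=[2.5,2.5,2.5,2.5,2.5,2.5,2.5,2.5,2.5,2.5,2.5,2.5,2.5,2.5,2.5], delta_pos=[[0,0,0],[0,0,0],[0,0,0],[0,0,0],[0,0,0],[0,0,0],[0,0,0],[0,0,0],[0,0,0],[0,0,0],[0,0,0],[0,0,0],[0,0,0],[0,0,0],[0,0,0]], angular=[[0,0,0],[0,0,0],[0,0,0],[0,0,0],[0,0,0],[0,0,0],[0,0,0],[0,0,0],[0,0,0],[0,0,0],[0,0,0],[0,0,0],[0,0,0],[0,0,0],[0,0,0]], force=28)

```text
clock: 7.95
position: [0.4702, -0.2296, 0.1323]
ee_rot: [2.999, 0.93, 0.004]
force: [-2.1, 0.9, 13.0]
width: 0.364
gripper_force: 28.0
```

>>> carry_out(claw=[2.5,2.5,2.5,2.5,2.5,2.5,2.5,2.5,2.5,2.5,2.5,2.5,2.5,2.5,2.5], delta_pos=[[0,0,-0.3],[0,0,-0.6],[0,0,-0.8],[0,0,-0.8],[0,0,-0.8],[0,0,-0.8],[0,0,-0.8],[0,0,-0.8],[0,0,-0.8],[0,0,-0.8],[0,0,-0.8],[0,0,-0.8],[0,0,-0.5],[0,0,0],[0,0,0]], angular=[[0,0,0],[0,0,0],[0,0,0],[0,0,0],[0,0,0],[0,0,0],[0,0,0],[0,0,0],[0,0,0],[0,0,0],[0,0,0],[0,0,0],[0,0,0],[0,0,0],[0,0,0]])

```text
clock: 9.45
position: [0.469, -0.2294, 0.2246]
ee_rot: [-3.0, -0.931, 0.0]
force: [-0.7, -0.6, -2.1]
width: 0.358
gripper_force: 27.9
```

```bash
python3 - <<'E'
from h import *
np.set_printoptions(precision=4,suppress=True)
S=arm.get_image("side");T=arm.get_image("top");s=arm.observe();print(s["clock"],s["position"],s["ee_rot"],s["force"],s["width"])
p=s["position"];r=np.radians(34.5);x=np.array([np.cos(r),np.sin(r)])
rc=np.r_[p[:2]+.027*x,p[2]-.111]
def crop(P,c):
    x,y=np.clip(np.round(c).astype(int)-[64,48],0,[512,384]);return cv2.resize(np.clip(P["frame"][y:y+96,x:x+128,::-1]*1.8,0,255).astype(np.uint8),(400,300),interpolation=cv2.INTER_CUBIC),(x,y)
a,oa=crop(S,px(rc+[0,0,.03],S)[0]);b,ob=crop(T,px(rc,T)[0]);print(rc,oa,ob,px(rc,S),px(rc,T))
cv2.imwrite("pics/lift.png",np.hstack([a,b]))
E
```

```text
9.55 [ 0.4688 -0.2293  0.2243] [-3.0001 -0.9308  0.0009] [ 0.1941 -0.4097 -1.8514] 0.3571170109209811
[ 0.4911 -0.214   0.1133] (np.int64(362), np.int64(127)) (np.int64(396), np.int64(244)) [[424.0983 187.7234]] [[460.4071 292.072 ]]
```

View pics/lift.png

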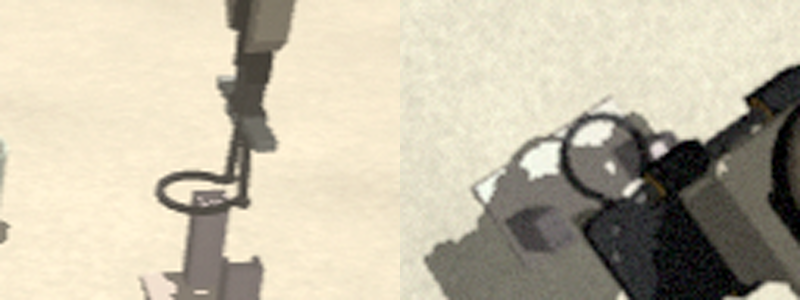

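The ring is off the rest and spread, about 3 mm nearer the pliers' axis than nominal: (426,188) in the side view, (461,294) in the top. Now over the bare stub.

>>> carry_out(claw=[2.5,2.5,2.5,2.5,2.5,2.5,2.5,2.5,2.5,2.5,2.5,2.5,2.5,2.5,2.5,2.5,2.5,2.5,2.5,2.5], delta_pos=[[0.4,-0.36,0],[0.8,-0.73,0],[1.2,-1.09,0],[1.2,-1.09,0],[1.2,-1.09,0],[1.2,-1.09,0],[1.2,-1.09,0],[1.2,-1.09,0],[1.2,-1.09,0],[1.2,-1.09,0],[1.2,-1.09,0],[1.2,-1.09,0],[1.2,-1.09,0],[1.2,-1.09,0],[1.2,-1.09,0],[1.2,-1.09,0],[0.8,-0.73,0],[0.4,-0.42,0],[0,0,0],[0,0,0]], angular=[[0,0,0],[0,0,0],[0,0,0],[0,0,0],[0,0,0],[0,0,0],[0,0,0],[0,0,0],[0,0,0],[0,0,0],[0,0,0],[0,0,0],[0,0,0],[0,0,0],[0,0,0],[0,0,0],[0,0,0],[0,0,0],[0,0,0],[0,0,0]])

```text
clock: 11.55
position: [0.5281, 0.023, 0.2246]
ee_rot: [3.0, 0.93, -0.001]
force: [-0.1, -0.8, -2.5]
width: 0.36
gripper_force: 27.9
```

```bash
python3 - <<'E'
from h import *
np.set_printoptions(precision=4,suppress=True)
S=arm.get_image("side");T=arm.get_image("top");s=arm.observe();print(s["clock"],s["position"],s["ee_rot"],s["force"],s["width"])
rc=np.array([.548,.0377,.1])
def crop(P,c,n):
    np.save(f"pics/{n}.npy",P["frame"])
    x,y=np.clip(np.round(c).astype(int)-[32,24],0,[576,432]);return cv2.resize(np.clip(P["frame"][y:y+48,x:x+64,::-1]*1.8,0,255).astype(np.uint8),(400,300),interpolation=cv2.INTER_CUBIC),(x,y)
a,oa=crop(S,px(rc,S)[0],"s");b,ob=crop(T,px(rc,T)[0],"t");print(oa,ob)
cv2.imwrite("pics/over.png",np.hstack([a,b]))
E
```

```text
11.65 [0.5282 0.0227 0.2247] [ 3.0006  0.9291 -0.0004] [ 0.5522 -0.6367 -2.2768] 0.35847137379217836
(np.int64(314), np.int64(221)) (np.int64(300), np.int64(238))
```

View pics/over.png

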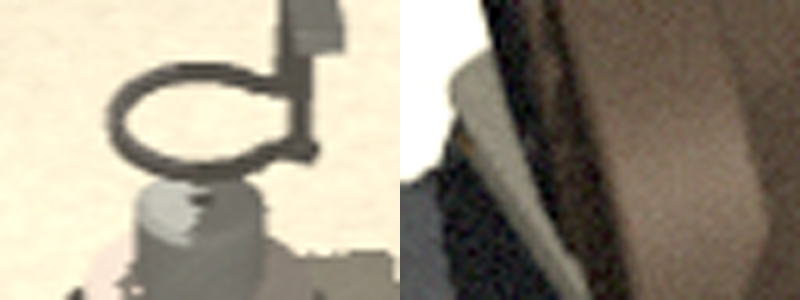

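The side crop shows the spread ring just above the bare stub, centred near (346,241). The top view is blocked by the gripper. I'll fit the ring against the stub's hole in the same camera.

```bash
cat > rf.py <<'E'
from h import *
from scipy.optimize import least_squares
from scipy.ndimage import map_coordinates
np.set_printoptions(precision=4,suppress=True)
import sys
S=arm.get_image("side");s=arm.observe();p=s["position"];print(s["clock"],p,s["force"],s["width"])
g=cv2.cvtColor(S["frame"],cv2.COLOR_RGB2GRAY).astype(float)
hole=np.array([345.6,252.5]);H=atz(hole,S,.084);H[2]=0
print("hole side",H)
# radial profiles: dark-weighted radius in each direction, away from tips; template fit of annulus mean circle
az=np.radians(34.5+np.arange(50,311,5))  # pliers side is at 180+34.5
def cost(q,full=False):
    r=np.linspace(.019,.031,25)
    P=np.array([[q[0]+a*np.cos(t),q[1]+a*np.sin(t),q[2]] for t in AZ for a in r])
    uv=px(P,S);v=map_coordinates(g,[uv[:,1],uv[:,0]],order=1).reshape(len(AZ),-1)
    w=np.clip(np.percentile(v,80,axis=1)[:,None]-v-15,0,None)
    return ((w*r).sum(1)/(w.sum(1)+1e-6)-.025)
yaw=34.5;AZ=np.radians(yaw+np.arange(-120,121,6))
z=p[2]-.1123
for zz in(z,):
    o=least_squares(lambda q:cost([q[0],q[1],zz]),[.5495,.037],loss="soft_l1",f_scale=.001,diff_step=1e-3)
    print("z",zz,"ring-hole",o.x-H[:2],"rms",np.sqrt(np.mean(o.fun**2)),"tcp->ring",o.x-p[:2]-(H[:2]-[.5479,.0378]))
o=least_squares(cost,[.5495,.037,z],loss="soft_l1",f_scale=.001,diff_step=1e-3)
print("free",o.x-H,"rms",np.sqrt(np.mean(o.fun**2)),cost(o.x))
E
python3 rf.py
```

```text
11.7 [0.5282 0.0227 0.2247] [-0.0304  0.0206 -1.4846] 0.35827065851181533
hole side [0.5487 0.0388 0.    ]
z 0.11239173354891586 ring-hole [ 0.0007 -0.0009] rms 0.0004497746392270109 tcp->ring [0.0203 0.0142]
free [ 0.001  -0.0015  0.1119] rms 0.00046464648869827714 [ 0.0009  0.001   0.0011  0.0008  0.0007  0.0008  0.0007 -0.0003  0.
 -0.0004 -0.0001 -0.0002 -0.0001 -0.     -0.0002 -0.0003 -0.0001 -0.0002
  0.0001  0.0001 -0.0001 -0.     -0.0001 -0.0001  0.0001  0.0001  0.0001
 -0.0003  0.0004  0.0002  0.0004  0.0009  0.0007  0.0007  0.0004  0.0001
 -0.0008 -0.      0.     -0.0005 -0.0001]
```

>>> carry_out(claw=[2.5,2.5,2.5,2.5,2.5,2.5,2.5,2.5], delta_pos=[[0,-0.12,0],[0,0,0.3],[0,0,0.4],[0,0,0.4],[0,0,0.4],[0,0,0.3],[0,0,0],[0,0,0]], angular=[[0,0,0],[0,0,0],[0,0,0],[0,0,0],[0,0,0],[0,0,0],[0,0,0],[0,0,0]])

```text
clock: 12.5
position: [0.5277, 0.0246, 0.2067]
ee_rot: [-3.0, -0.931, 0.0]
force: [0.3, 0.0, -2.3]
width: 0.358
gripper_force: 27.9
```

```bash
python3 rf.py
```

```text
12.55 [0.5277 0.0246 0.2068] [-0.8662  0.3471 -1.9105] 0.35985623620256285
hole side [0.5487 0.0388 0.    ]
z 0.09451316482641957 ring-hole [0.0064 0.0023] rms 0.005095837996020735 tcp->ring [0.0266 0.0156]
free [ 0.0095 -0.0025  0.0856] rms 0.00660568515545561 [ 0.0039  0.0035  0.0031  0.0029  0.0026  0.0022  0.0019  0.0013  0.0001
 -0.0003 -0.0014 -0.0022 -0.0027 -0.0032 -0.0037 -0.0042 -0.0045 -0.0046
 -0.0047 -0.0049 -0.0051 -0.0052 -0.0051 -0.005  -0.0051 -0.005  -0.0049
 -0.0047 -0.0044 -0.0037 -0.0042 -0.0046 -0.004  -0.0035 -0.0034 -0.0027
 -0.0016 -0.0024 -0.0021 -0.025  -0.025 ]
```

>>> carry_out(claw=[2.5,2.5,2.5,2.5,2.5,2.5,2.5], delta_pos=[[0,0,0.3],[0,0,0.3],[0,0,0.3],[0,0,0.3],[0,0,0.3],[0,0,0],[0,0,0]], angular=[[0,0,0],[0,0,0],[0,0,0],[0,0,0],[0,0,0],[0,0,0],[0,0,0]])

```text
clock: 13.25
position: [0.5276, 0.0246, 0.1917]
ee_rot: [-3.0, -0.931, 0.0]
force: [-0.3, 0.7, -1.7]
width: 0.359
gripper_force: 27.9
```

```bash
cat > see.py <<'E'
from h import *
import sys
S=arm.get_image("side");s=arm.observe();print(s["clock"],s["position"],s["ee_rot"],s["force"],s["width"])
x,y=306,225
a=cv2.resize(np.clip(S["frame"][y:y+60,x:x+80,::-1]*1.8,0,255).astype(np.uint8),(800,600),interpolation=cv2.INTER_CUBIC)
z=s["position"][2]-.1123;t=np.linspace(0,2*np.pi,60)
for r in(.0225,.0275):
  for zz in(z+.002,):
    l=px(np.c_[.5487+r*np.cos(t),.0388+r*np.sin(t),0*t+zz],S);cv2.polylines(a,[np.round((l-[x,y]+.5)*10-.5).astype(np.int32)],True,(0,0,255),1)
cv2.imwrite(sys.argv[1],a)
E
python3 see.py pics/d1.png
```

```text
13.3 [0.5276989  0.02457446 0.19177069] [3.00044418e+00 9.31015894e-01 1.17303504e-04] [ 0.32921031 -0.65091808 -2.52224968] 0.36071309933759005
```

View pics/d1.png

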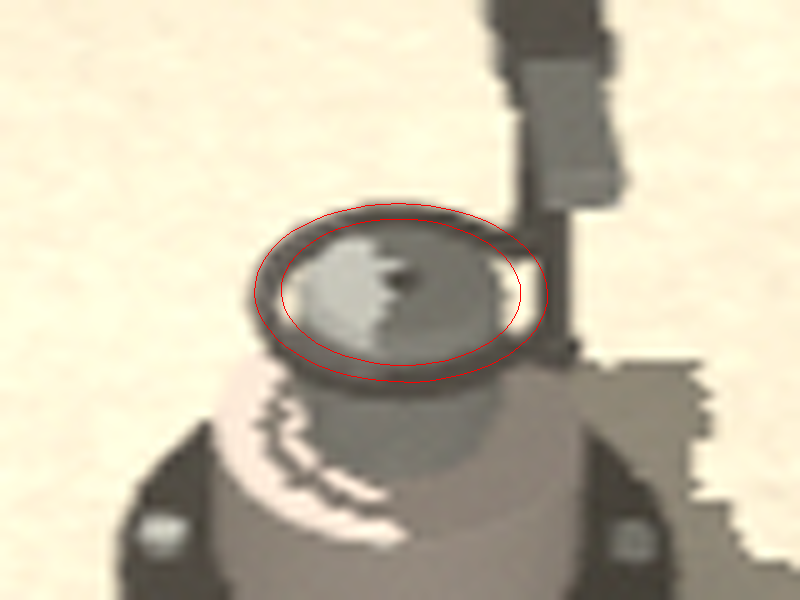

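The ring is around the stub's end and centred within about 1 mm: ring centre near (346,254), clearance on both sides, no contact force. Now down to the groove.

>>> carry_out(claw=[2.5,2.5,2.5,2.5,2.5,2.5,2.5,2.5,2.5,2.5,2.5], delta_pos=[[0,0,0.3],[0,0,0.3],[0,0,0.3],[0,0,0.3],[0,0,0.3],[0,0,0.3],[0,0,0.3],[0,0,0.3],[0,0,0.2],[0,0,0],[0,0,0]], angular=[[0,0,0],[0,0,0],[0,0,0],[0,0,0],[0,0,0],[0,0,0],[0,0,0],[0,0,0],[0,0,0],[0,0,0],[0,0,0]])

```text
clock: 14.4
position: [0.5277, 0.0246, 0.1657]
ee_rot: [3.0, 0.931, 0.0]
force: [0.6, 0.4, -1.8]
width: 0.36
gripper_force: 27.9
```

```bash
python3 see.py pics/d2.png
```

```text
14.45 [0.52773896 0.02455605 0.16582186] [3.00040388e+00 9.30951830e-01 3.07698392e-04] [ 0.78783873  0.68453595 -1.94074255] 0.3609639513327226
```

View pics/d2.png

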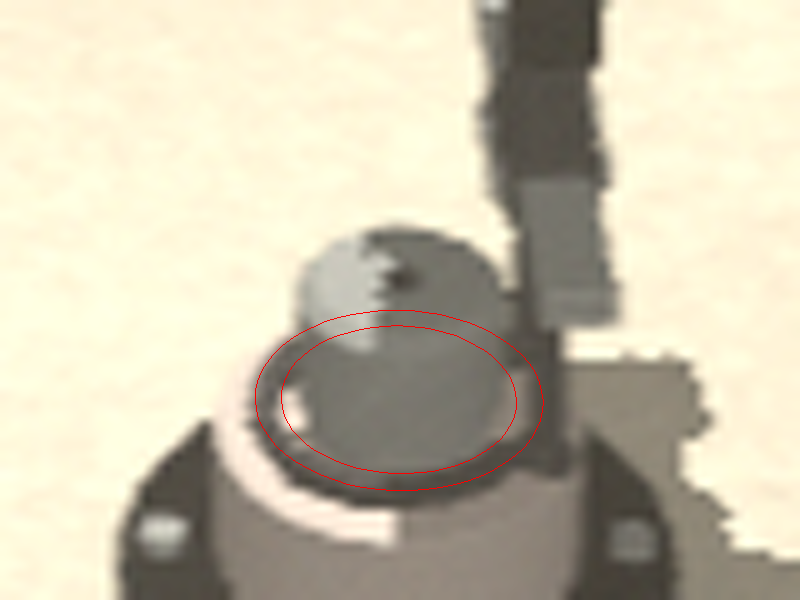

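The ring lies level around the foot of the stub (centre near (346,265)), with its lower edge as predicted. There is no contact force and the grip is at the stop. Handing in.

```bash
python3 -c "
from cell import arm
print(arm.sign_off())"
```

```text
the job is handed in; nothing more can be done
None
```

The job is handed in at about 14.5 s: the fully spread ring is held level around the bare stub at groove height, centred to about 1 mm by my measurements, with the pliers still squeezed at 28 N and no sign of contact with the pump; the sign-off returned no verdict.

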